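# Seat the vial carousel on the sampler drive and turn it to its stop

## Task

Take the vial carousel off its white parking post and thread its square spindle down through the square hole in the sampler's steel drive socket until the disc sits flat and fully home; the socket has been left at an unknown angle, so feel for it gently and do not force it. Then turn the seated carousel clockwise (seen from above) as far as it will go, until the socket meets its stop and the handle is square to the case, and let go. Keep the carousel upright throughout and leave the tube rack, beaker, marker and meter where they are.

Things in the scene. Friction and masses are not known exactly. Their poses are not given: they have to be found in the camera images.
- carousel: Vial carousel, loose, about 0.32 kg: aluminium disc 136 mm in diameter, 8 mm thick, with a bar handle above and a square spindle below. Origin at the centre of the disc's underside, z up. Eight short vials on a 55 mm radius reach from 22 mm below to 17 mm above the origin. Starts upright in the parking post at any yaw, its disc on the post's top.
- handle (a point): Grip point of the carousel: middle of the plain grey bar handle, 53 mm above the carousel's origin, axes as the carousel's. The bar is 42 mm along x, 18 mm along y and runs from the disc's top (8 mm above the origin) to 78 mm above the origin; pinch it from above across its 18 mm (along y).
- spindle_tip (a point): Centre of the spindle's lower end, 36 mm below the carousel's origin. The spindle is square steel, 16 x 16 mm, its sides along the carousel's x and y; the last 4 mm taper to 13 mm square.
- stand: White parking post, fixed to the bench: round tube 64 mm outer diameter, 65 mm high, 26 mm bore; origin at the centre of its underside.
- case: Sampler base, fixed to the bench: grey rectangular case 150 mm along its x, 120 mm along its y, 60 mm high; origin at the centre of its underside, z up. On its top centre a fixed white collar (76 mm diameter, 44 mm high) surrounds the steel drive socket. The drive is damaged if the carousel is pushed on it with more than 35 N before it is home.
- socket (a point): Centre of the mouth of the socket's 17 x 17 mm square through hole (48 mm deep, sharp-edged), 108 mm above the bench, facing up; the socket is 52 mm in diameter and stands 4 mm above the collar. This point is fixed to the case, axes as the case's: it does not turn with the socket. When the carousel is fully home its origin is here.
- drive (a point): Foot of the socket, on the case's top. The socket turns about the vertical against a light drag (0.1 N m) and stays where left; a caught spindle drags it along. At its clockwise stop (from above) the hole's sides are parallel to the case's sides. It starts an unmeasured 0.4 to 1.17 rad counter-clockwise of that, to be seen from above or felt; its other stop is at 1.25 rad. Play about 0.06 rad.
- rack: Bystander: wire rack with red-stoppered tubes, 168 x 72 mm, about 118 mm tall, loose; origin at the centre of its underside.
- marker: Bystander: marker pen lying on the bench, 127 mm long along its x, 15 mm thick, loose; origin on its underside near the middle.
- beaker: Bystander: glass beaker, 68 mm diameter, 85 mm tall, loose; origin at the centre of its underside.
- meter: Bystander: small aluminium meter box 110 x 80 x 50 mm with a brass knob on top (72 mm in all), fixed to the bench; origin at the centre of its underside.
Mind the look-alikes: they are no part of the job. What is shaped like the carousel but green or yellow is not meant.

How it is judged (in metres and radians):
On the way, in this order (a step that is already met when the one before it is completed fails the run):
1. the spindle is through the socket and the disc sits fully home on it (z of carousel in the frame of socket below 0.003 m and horizontal distance between carousel and socket below 0.003 m and angle between carousel's own z axis and vertical below 0.06 rad), for 0.2 s.
2. the seated carousel has been turned clockwise to the stop, its handle square to the case (z of carousel in the frame of socket below 0.004 m and horizontal distance between carousel and socket below 0.003 m and (angle between the x axis of carousel and the x axis of case, either way round below 0.14 rad or angle between the x axis of carousel and the y axis of case, either way round below 0.14 rad)), for 0.2 s.
At the end, for the whole second after the job is handed in: The carousel sits at rest and released on the socket, its disc within 3 mm of fully home, centred within 3 mm, upright within 0.06 rad, and its handle within 0.14 rad of parallel to one of the case's sides (the socket at its clockwise stop) (all of step 1 and (angle between the x axis of carousel and the x axis of case, either way round below 0.14 rad or angle between the x axis of carousel and the y axis of case, either way round below 0.14 rad) and linear speed of carousel below 0.01 m/s and angular speed of carousel below 0.05 rad/s); the robot touches nothing.
It fails at once if the carousel is pushed on the sampler with more than 35 N before it is home (contact force between carousel and case above 35 N and z of carousel in the frame of socket above 0.004 m).
It fails at once if the carousel is tipped over 0.35 rad (angle between carousel's own z axis and vertical above 0.35 rad).
It fails at once if the tube rack, beaker or marker is moved more than 20 mm (distance of any of rack, beaker, marker from where it was at the start of the episode above 0.02 m).
It fails at once if the meter is struck (contact force between meter and anything else above 10 N).
It also fails if it takes over 64 s, if anything falls off the work surface, if the arm or the gripper's body presses on something with over 40 N, if the wrist force passes 120 N, or if a joint passes its speed limit or range.

## Robot

A 7-joint arm with a two-finger parallel gripper is mounted at the origin on the work surface. World frame = base frame: x ahead of the robot, y to its left, z up, the work surface at z = 0. Lengths are in mm, angles in rad, forces in N, time in s.
With the tool pointing down it reaches from about 400 to 875 mm from the base axis. Payload 4.4 kg.
Tool frame: the origin (TCP) lies midway between the tips of the shut fingers; the grasp point (between the pads) lies ctrl.grip_depth behind it (ctrl.grip_depth is the distance from the TCP to the grasp point, in mm); y points along the fingers, x is the direction in which the jaws open and shut, and the axes are right-handed (so a half turn about y gives the same grasp; the last joint's range is limited). The gripper opens to 85 mm and grips with 20 to 120 N. Pads are 22 mm wide; open, the fingers measure 114 mm over their backs; the gripper's body (76 mm by 85 mm) begins 54 mm behind the grasp point. The pads swing forward as they close: fully open they stand 13 mm farther back than shut.
Start: joints at [1.159, 0.628, 0.038, 1.517, -0.027, 0.996, -0.02], TCP at [220.345, -611.527, 231.313] pointing down, gripper open.
Joint ranges: [-3.06, 3.06], [-0.37, 2.12], [-1.25, 1.32], [0.18, 2.47], [-1.1, 4.24], [0.23, 1.98], [-2.94, 2.94]. Speed limits (rad/s): [2.57, 2.57, 3.14, 3.14, 3.14, 3.14, 3.14].

## Interface

Orientations are given as [roll, pitch, yaw] about the fixed x, y, z axes, in that order (R = Rz(yaw) Ry(pitch) Rx(roll)).
In Python, from cell import ctrl gives the robot as it stands. The module is installed in compiled form; this text tells all that it offers.
- The arm moves only by the tool play_rows, never from a script. Its argument "rows" is a list of rows, each a list of 3 entries, a list of its own where there are three numbers: the opening, from 0 (shut) to 1 (fully open), then the shift along the tool's x, y, z in cm, then the turn, a rotation vector about the tool's x, y, z in degrees. A call has exactly 8 rows; each row shifts and turns the commanded pose from where the row before left it, along the tool's axes as they then stand; what a row does not reach is not made up. A row lasts 1/10 s, in which the tool goes at most 50 mm and 8.59 degrees, less where a joint would pass 70% of its speed; a pose out of reach is approached as far as the arm can. A call with a gripper value outside its range is refused whole. The fingers move at their own pace and stop on an object; the grip force is fixed at half the most. Time passes only in rows, so rows that do not move let the fingers close, or fill a call up. It gives the time, the measured TCP pose, the force and the opening at its end, in the units of the state.
- ctrl.read_state(): the state, without advancing time (a new reading comes with each control period).
- ctrl.get_image(name): name is "scene" or "top"; returns a dict with "img" (420x560x3 uint8, red, green, blue), "fx", "fy", "cx", "cy" (pixels), "k1" (the pictures are not rectified: a ray, as slopes to the right and down, at radius r is drawn at 1 + k1 r^2 times it, then the intrinsics apply), "extrinsics" (4x4, takes a point from camera to world coordinates). Camera axes: x right, y up, looking along -z (the intrinsics and any distortion apply to the point x, -y, -z); pixel columns grow to the right and rows downward; lengths in mm; the calibration is good to about 2 mm. A picture is of the moment at which its call begins. There is no depth.
- ctrl.finish_job(): hands the job in, once; it reports no verdict.
Trained networks look in a picture, given as the dict that the camera call returned (one of the last four; its "shot" number tells which), for a name from the list of things; names that differ only in an ending like _2 or _b are one class to them, and where a whole thing is asked for, a point or a joint stands for the part that bears it (a point fixed in the world has none). Each returns a list of dicts, best first, with "conf" (0 to 1); they miss things now and then, are a little off and sometimes report something else, mostly with a low value. They report only what shows in the picture. A call takes as long as a camera call. They do not tell look-alikes from the thing itself.
- ctrl.regions_of(picture, thing): "pixels" (420x560 bool, what is visible of it) and "centre" ([column, row] as shares, 0 to 1, of the picture: columns of its width, rows of its height, amid what is visible of it).
- ctrl.mark_of(picture, thing): "centre" ([column, row] as shares, 0 to 1, of the picture: columns of its width, rows of its height: a listed point, or the origin of a listed thing).
The state is a dict: "clock": time; "qpos": joint angles; "qd": joint speeds; "tau": joint torques, N m; "eef_pos": TCP position; "tool_rot": TCP orientation; "force": force on the tool from outside, world axes, zero at the start; "torque": the same for the moment, N m; "width": finger opening in mm.
Only numpy, scipy, OpenCV 4.12 (cv2) and the standard library are available. Lean on these libraries where they do the work, as an engineer would, in place of code of your own. Each camera call takes 0.05 s, during which the arm holds its last target.

## Working session

There is one attempt and no reset: what is moved stays moved. The work goes in short steps, Python scripts to look and compute and a tool call to move; the robot and the scene stay as the last step left them, time stands still between calls to the robot, and variables do not carry over. Pictures are saved under pics/ and viewed, and the job is handed in when it is done.

Besides the shell and the picture viewer there is one more tool, called after ">>>" as a command line: name --argument value ..., lists and objects as JSON in quotes. play_rows: Moves the arm, as the interface text tells. Its arguments: {"type":"object","properties":{"rows":{"type":"array","items":{"type":"array"}}},"required":["rows"]}

```bash
mkdir -p pics
cat > h.py <<'E'
import numpy as np, cv2
from cell import ctrl
def save(p,n): cv2.imwrite('pics/'+n, cv2.cvtColor(p['img'],cv2.COLOR_RGB2BGR))
def ray(p,u,v):
    K=np.array([[p['fx'],0,p['cx']],[0,p['fy'],p['cy']],[0,0,1.]])
    x,y=cv2.undistortPoints(np.array([[[u,v]]],float),K,np.array([p['k1'],0,0,0.]))[0,0]
    E=np.array(p['extrinsics']); d=E[:3,:3]@np.array([x,-y,-1]); return E[:3,3],d
def atz(p,u,v,z):
    o,d=ray(p,u,v); return o+d*(z-o[2])/d[2]
def proj(p,X):
    E=np.array(p['extrinsics']); c=E[:3,:3].T@(np.array(X)-E[:3,3]); x,y=c[0]/-c[2],-c[1]/-c[2]
    f=1+p['k1']*(x*x+y*y); return p['fx']*x*f+p['cx'],p['fy']*y*f+p['cy']
E
python3 - <<'E'
from h import *
s=ctrl.read_state(); print({k:np.round(v,3) for k,v in s.items()}, ctrl.grip_depth)
for n in ('scene','top'):
    p=ctrl.get_image(n); save(p,n+'0.png'); print(n,p['fx'],p['k1'],np.round(p['extrinsics'],2).tolist())
    for t in ['carousel','handle','stand','case','socket','rack','marker','beaker','meter']:
        for r in ctrl.mark_of(p,t)[:3]: print(t,round(r['conf'],2),np.round(np.array(r['centre'])*[560,420],1))
E
```

```text
{'clock': np.float64(0.0), 'qpos': array([ 1.159,  0.629,  0.038,  1.518, -0.027,  0.996, -0.02 ]), 'qd': array([-0.   ,  0.001,  0.   ,  0.001, -0.001,  0.001, -0.001]), 'tau': array([-0.0000e+00, -5.6342e+01,  1.2270e+00, -1.9345e+01,  1.1000e-02,
        1.0000e-02, -0.0000e+00]), 'eef_pos': array([ 220.135, -610.924,  230.385]), 'tool_rot': array([-1.571,  0.002, -1.225]), 'force': array([ 0.465,  0.172, -0.66 ]), 'torque': array([-0.04 , -0.002, -0.003]), 'width': np.float64(85.275)} 18.700000000000003
scene 513.8992570837526 0.02457622046936636 [[0.17, -0.58, 0.8, 1581.24], [0.99, 0.08, -0.15, -195.57], [0.02, 0.81, 0.58, 866.27], [0.0, 0.0, 0.0, 1.0]]
carousel 0.93 [341.4 205.1]
carousel 0.87 [277.5 239.6]
carousel 0.56 [410.5 172.4]
handle 0.98 [273.3 222.3]
handle 0.9 [332.7 159.7]
handle 0.87 [345.3 189.9]
stand 0.79 [341.7 222.9]
case 0.67 [190.3 227.1]
case 0.64 [191.  261.3]
socket 0.67 [ 99.6 252.5]
socket 0.66 [190.6 228. ]
rack 0.68 [100.8 254.3]
marker 0.54 [263.2 207.1]
beaker 0.57 [286.2 295.3]
meter 0.86 [434.8 224.4]
top 449.90558855127045 -0.03809061912947361 [[0.02, 0.99, -0.15, 366.5], [-1.0, 0.03, 0.02, 10.95], [0.03, 0.15, 0.99, 1272.32], [0.0, 0.0, 0.0, 1.0]]
carousel 0.91 [280.6 196.4]
carousel 0.75 [107.1 287. ]
carousel 0.62 [197.6 303.4]
handle 0.94 [191.5 301.8]
handle 0.81 [ 95.3 284.4]
handle 0.74 [279.6 191.2]
case 0.92 [352.2 197.4]
socket 0.92 [363. 187.]
rack 0.74 [429.  218.6]
marker 0.79 [274.5 272. ]
beaker 0.88 [280.7 144.5]
meter 0.62 [121.  209.6]
```

View pics/scene0.png

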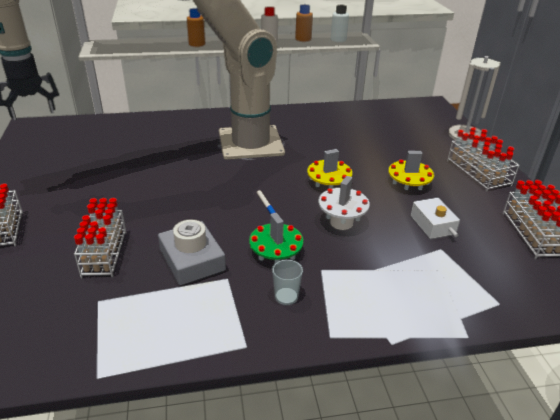

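View pics/top0.png

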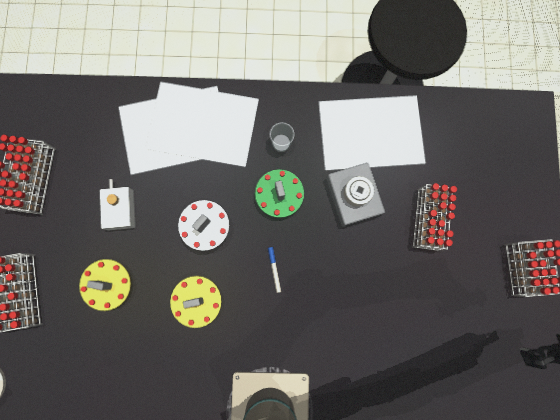

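The scene has four carousel-shaped things in the top view: plain white/aluminium at (203,225), green at (279,194), and yellow at (105,285) and (196,302). Only the aluminium one has a grey-white disc and sits on the white post, which shows in the scene view at (343,220). The case is at (357,193) in the top view. I'll confirm with enlarged crops.

Run:
```python
from h import *
a=cv2.imread('pics/top0.png'); b=cv2.imread('pics/scene0.png')
c=[a[190:260,168:238],a[155:230,320:395],b[165:245,303:383],b[210:285,150:230]]
cv2.imwrite('pics/crops0.png',np.vstack([np.hstack([cv2.resize(x,(300,300),interpolation=cv2.INTER_CUBIC) for x in c[i:i+2]]) for i in (0,2)]))
p=ctrl.get_image('top'); q=ctrl.get_image('scene')
for n,pp in (('top',p),('scene',q)):
  for t in ['carousel','handle','stand','case','socket']:
    for r in ctrl.regions_of(pp,t)[:4]: print(n,t,round(r['conf'],2),np.round(np.array(r['centre'])*[560,420],1),r['pixels'].sum())
```

```text
top carousel 0.95 [280.4 195. ] 1839
top carousel 0.89 [196.  302.7] 2073
top carousel 0.58 [203.6 223.8] 1938
top handle 0.89 [203.3 225.9] 1995
top handle 0.73 [104.5 282.3] 2086
top handle 0.69 [279.4 195. ] 1826
top handle 0.61 [193.9 302.6] 2108
top stand 0.53 [202.8 223.1] 2010
top stand 0.29 [279.4 136.1] 523
top case 0.64 [354.3 195.7] 2556
top socket 0.94 [358.9 195.4] 2563
scene carousel 0.77 [328.8 168.9] 1102
scene carousel 0.7 [343.  204.1] 1483
scene carousel 0.61 [276.2 239. ] 1739
scene carousel 0.59 [412.8 171.6] 1166
scene handle 0.94 [328.9 172.1] 1060
scene handle 0.91 [345.7 204.1] 1430
scene handle 0.67 [274.4 238.4] 1742
scene stand 0.71 [338.4 223.8] 190
scene socket 0.76 [191.9 251.7] 3072
```

View pics/crops0.png

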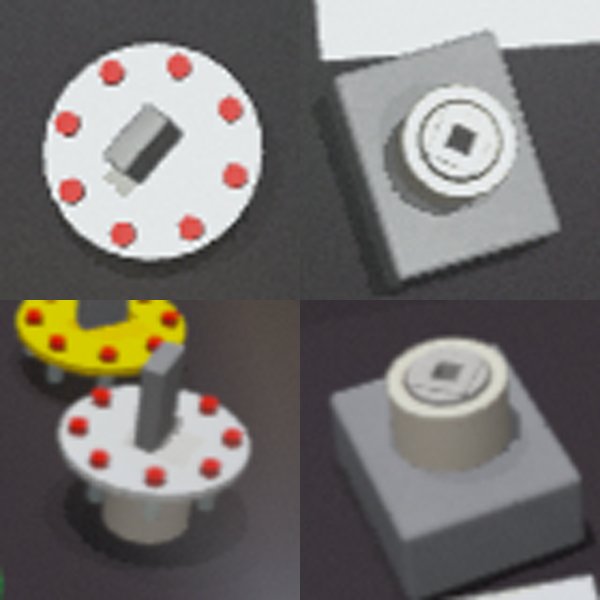

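```bash
cat > m.py <<'E'
from h import *
def circ(p,mask,z):
    cs,_=cv2.findContours(mask.astype(np.uint8),cv2.RETR_EXTERNAL,cv2.CHAIN_APPROX_NONE)
    c=max(cs,key=cv2.contourArea)[:,0,:]
    P=np.array([atz(p,u,v,z)[:2] for u,v in c])
    for _ in range(3):
        A=np.c_[2*P,np.ones(len(P))]; s=np.linalg.lstsq(A,(P**2).sum(1),rcond=None)[0]
        r=np.sqrt(s[2]+s[0]**2+s[1]**2); e=np.hypot(*(P-s[:2]).T)-r
        k=abs(e)<max(2*e.std(),1.5); P=P[k]
    return s[:2],r,e.std()
E
python3 - <<'E'
from m import *
p=ctrl.get_image('top');im=p['img'].astype(int)
mn=im.min(2)
def win(u0,u1,v0,v1,m):
    z=np.zeros_like(m);z[v0:v1,u0:u1]=m[v0:v1,u0:u1];return z
disc=win(168,238,190,260,(mn>140))
disc=cv2.morphologyEx(disc.astype(np.uint8),cv2.MORPH_CLOSE,np.ones((5,5)))
print('disc',circ(p,disc,73))
# case gray
col=win(338,385,170,210,mn>165); col=cv2.morphologyEx(col.astype(np.uint8),cv2.MORPH_OPEN,np.ones((3,3)))
print('collar',circ(p,col,104))
print(im[165:215:4,340:384:4,:].mean(2).astype(int))
g=win(320,395,158,232,(mn>75)); cs,_=cv2.findContours(g.astype(np.uint8),0,1)
c=max(cs,key=cv2.contourArea); print(cv2.minAreaRect(c))
hi=p['img'][180:206,344:374]; 
print(im[182:200,350:372].mean(2).astype(int))
print(im[212:240,188:218].mean(2).astype(int))
E
```

```text
disc (array([494.49374576, 192.47966436]), np.float64(66.7568671285656), np.float64(0.7179425302038629))
collar (array([ 596.34395086, -234.65306288]), np.float64(47.82278864149508), np.float64(8.016674493504631))
[[230 230 231 230 170 160 171 175 231 230 230]
 [116 140 171 169 171 172 171 173  83  80  80]
 [170 168 171 170 169 169 169 168  93  78  79]
 [169 168 158 159 227 228 206 170 171  80  73]
 [170 162 172 231 174 224 135 229 168  78  79]
 [162 147 230 225 229 229 228 157 208  91  78]
 [165  90 224 223 213  85 212 228 230 166  76]
 [149  93 230 197 230 178 229 206 231 168  73]
 [158  96 192 172 231 223 222 222 175 170  91]
 [177 111  93 197 229 228 230 167 172 171 162]
 [177 177 112  93  97  97 154 171 173 170 168]
 [146 177 178 176 173 173 174 173 173 171 169]
 [ 87 177 177 178 176 176 175 173 173 169 146]]
((358.0, 191.0), (66.0, 72.0), 90.0)
[[230 228 204 123 180 220 215 228 229 229 230 229 229 227 216 165 158 222
  230 228 221 189]
 [229 210 126 190 219 213 228 231 230 230 229 226 222 230 230 225 201 169
  222 231 229 219]
 [213 127 165 228 225 221 230 229 230 230 230 229 2
[... 4238 characters left out ...]
230 230 228 229 229 229
  229 229 229 230 230 230 229 230 230 230 230 229]
 [230 229 230 230 230 230 230 228 185 193 230 229 230 229 229 229 230 230
  230 229 229 230 230 230 229 229 230 229 231 229]
 [230 229 230 230 229 230 229 231 229 230 229 230 230 230 230 231 229 229
  230 229 229 230 229 229 229 229 230 231 230 230]
 [229 230 229 229 230 230 230 229 230 230 230 230 231 229 229 229 230 229
  230 229 228 230 231 230 229 229 230 229 230 230]
 [229 230 229 230 229 229 230 228 229 230 229 231 230 229 230 231 230 230
  229 230 229 229 231 229 229 230 229 229 229 228]
 [230 230 230 230 230 230 229 229 230 231 229 230 230 230 230 231 229 230
  230 229 230 229 230 230 229 229 230 230 229 230]]
```

```bash
cat > n.py <<'E'
from m import *
def rect(p,mask,z):
    cs,_=cv2.findContours(mask.astype(np.uint8),0,cv2.CHAIN_APPROX_NONE); c=max(cs,key=cv2.contourArea)
    m=np.zeros(mask.shape,np.uint8); cv2.drawContours(m,[c],-1,1,-1)
    vs,us=np.nonzero(m); P=np.array([atz(p,u,v,z)[:2] for u,v in zip(us,vs)])
    return P
E
python3 - <<'E'
from n import *
from scipy.optimize import minimize, differential_evolution
p=ctrl.get_image('top');im=p['img'].astype(float).mean(2)
def fitquad(win,z,L,W,inside,c0,a0):
    u0,u1,v0,v1=win
    tgt=inside(im[v0:v1,u0:u1])
    S=8
    def cost(x):
        c,s=np.cos(x[2]),np.sin(x[2])
        q=[proj(p,[x[0]+c*a*L/2-s*b*W/2,x[1]+s*a*L/2+c*b*W/2,z]) for a,b in((1,1),(-1,1),(-1,-1),(1,-1))]
        # pixel centre at integer -> supersampled
        pts=np.round((np.array(q)-[u0,v0]+.5)*S*16-8).astype(np.int32)
        m=np.zeros(((v1-v0)*S,(u1-u0)*S),np.float32); cv2.fillPoly(m,[pts],1.,shift=4)
        m=cv2.resize(m,(u1-u0,v1-v0),interpolation=cv2.INTER_AREA)
        return ((m-tgt)**2).sum()
    r=differential_evolution(cost,[(c0[0]-15,c0[0]+15),(c0[1]-15,c0[1]+15),(a0-.9,a0+.9)],seed=1,tol=1e-6,maxiter=80)
    return np.round(r.x,3),r.fun
# handle top
h=atz(p,198,222,143);print('h guess',h)
f=lambda x:np.clip(np.where((x>120)&(x<184),1.,0),0,1)
print('handle',fitquad((186,216,210,232),143,42,18,f,h[:2],-0.8+np.pi/2*0))
print('handle2',fitquad((186,216,210,232),143,42,18,f,h[:2],.8))
g=lambda x:np.clip((228-x)/140,0,1)
s=atz(p,360.5,190,108);print('s guess',s)
print('hole',fitquad((355,366,184,195),108,17,17,g,s[:2],0.3))
# case corners
for u,v in ((367.5,163),(384.5,212.5),(345,224),(329,174)): print(np.round(atz(p,u,v,60)[:2],1))
# case fit : grayness; inside = 140..182 or collar region
x0=atz(p,357,194,60)
def gc(x):
    t=((x>135)&(x<190)).astype(np.uint8)
    t[:]=cv2.morphologyEx(t,cv2.MORPH_OPEN,np.ones((3,3),np.uint8))
    cs,_=cv2.findContours(t,0,1); o=np.zeros_like(t); cv2.drawContours(o,[max(cs,key=cv2.contourArea)],-1,1,-1); return o.astype(float)
for a in (.3,.3+np.pi/2): print('case',fitquad((318,398,155,235),60,150,120,gc,x0[:2],a))
# collar circle
t=(im>195)
m=np.zeros_like(t);m[172:212,340:386]=t[172:212,340:386]
n,l,st,ce=cv2.connectedComponentsWithStats(m.astype(np.uint8))
k=1+np.argmax(st[1:,4]);print(st[k]);print('collar',circ(p,l==k,104))
E
```

```text
h guess [493.34872342 195.08590944 143.        ]
handle (array([494.274, 192.436,  -0.657]), np.float64(21.46435546875))
handle2 (array([ 4.92415e+02,  1.92736e+02, -1.00000e-01]), np.float64(77.597412109375))
s guess [ 593.8113967  -223.18750222  108.        ]
hole (array([ 595.301, -221.369,    1.168]), np.float64(0.5788334617701245))
[ 680.3 -252.7]
[ 542.3 -299. ]
[ 507.8 -190.1]
[ 645.7 -145.3]
case (array([ 5.95528e+02, -2.20582e+02,  3.32000e-01]), np.float64(920.98974609375))
case (array([ 595.686, -220.392,    2.246]), np.float64(1585.93701171875))
[346 176  28  28 459]
collar (array([ 595.31707916, -221.66952769]), np.float64(36.006031564807614), np.float64(0.7841470045098603))
```

The enlarged crops confirm the aluminium carousel on its white post. My fits:

| Item | Position (mm) | Yaw (rad) |
|---|---|---|
| Handle and disc centre | (494.3, 192.4) | bar −0.657 |
| Socket | (595.3, −221.5) | hole −0.403 mod 90° |
| Case | – | about 0.328 |

That puts the socket about 0.84 rad counter-clockwise of its stop, inside the stated range. Next I'll plan the approach.

```bash
cat > plan.py <<'E'
import numpy as np
def plan(x0,yaw0,wps,n,op):
    """wps: list of (xyz,yaw) ; n rows for each; prints rows"""
    x=np.array(x0,float);y=yaw0;out=[]
    for (t,yt),k in zip(wps,n):
        t=np.array(t,float)
        for i in range(k):
            d=(t-x)/(k-i); dy=(yt-y)/(k-i)
            c,s=np.cos(y),np.sin(y)
            sh=[round(float(v)/10,2) for v in (c*d[0]+s*d[1],-d[2],-s*d[0]+c*d[1])]
            tr=round(float(-np.degrees(dy)),1)
            out.append([op,sh,[0,tr,0]])
            x=x+10*np.array([c*sh[0]-s*sh[2],s*sh[0]+c*sh[2],-sh[1]]); y-=np.radians(tr)
    for i in range(0,len(out),8): print(str(out[i:i+8]).replace(' ',''))
    print(np.round(x,2),round(y,4))
E
python3 -c "
from plan import *
plan([220.3,-611.5,231.3],-1.225,[([550,-200,220],-.2),([494.3,192.4,200],.914)],[13,11],1)"
```

```text
[[1,[-2.12,0.09,3.46],[0,-4.5,0]],[1,[-1.84,0.09,3.61],[0,-4.5,0]],[1,[-1.55,0.09,3.75],[0,-4.5,0]],[1,[-1.25,0.09,3.86],[0,-4.5,0]],[1,[-0.95,0.09,3.94],[0,-4.5,0]],[1,[-0.63,0.08,4.01],[0,-4.5,0]],[1,[-0.32,0.09,4.04],[0,-4.5,0]],[1,[0.0,0.08,4.06],[0,-4.5,0]]]
[[1,[0.32,0.09,4.04],[0,-4.5,0]],[1,[0.64,0.08,4.01],[0,-4.6,0]],[1,[0.95,0.09,3.94],[0,-4.5,0]],[1,[1.26,0.08,3.86],[0,-4.6,0]],[1,[1.57,0.09,3.74],[0,-4.5,0]],[1,[-1.21,0.18,3.39],[0,-5.8,0]],[1,[-0.86,0.18,3.5],[0,-5.8,0]],[1,[-0.5,0.18,3.57],[0,-5.8,0]]]
[[1,[-0.14,0.18,3.6],[0,-5.8,0]],[1,[0.23,0.18,3.6],[0,-5.8,0]],[1,[0.59,0.18,3.55],[0,-5.8,0]],[1,[0.95,0.18,3.48],[0,-5.8,0]],[1,[1.29,0.18,3.36],[0,-5.8,0]],[1,[1.63,0.19,3.21],[0,-5.8,0]],[1,[1.94,0.18,3.03],[0,-5.8,0]],[1,[2.25,0.19,2.83],[0,-5.9,0]]]
[494.3  192.47 200.  ] 0.9148
```

>>> play_rows --rows '[[1,[-2.12,0.09,3.46],[0,-4.5,0]],[1,[-1.84,0.09,3.61],[0,-4.5,0]],[1,[-1.55,0.09,3.75],[0,-4.5,0]],[1,[-1.25,0.09,3.86],[0,-4.5,0]],[1,[-0.95,0.09,3.94],[0,-4.5,0]],[1,[-0.63,0.08,4.01],[0,-4.5,0]],[1,[-0.32,0.09,4.04],[0,-4.5,0]],[1,[0.0,0.08,4.06],[0,-4.5,0]]]'

```text
clock: 2.5
eef_pos: [424.1, -357.0, 224.5]
tool_rot: [-1.571, -0.001, -0.594]
force: [0.3, -0.8, 0.3]
width: 85.7
```

>>> play_rows --rows '[[1,[0.32,0.09,4.04],[0,-4.5,0]],[1,[0.64,0.08,4.01],[0,-4.6,0]],[1,[0.95,0.09,3.94],[0,-4.5,0]],[1,[1.26,0.08,3.86],[0,-4.6,0]],[1,[1.57,0.09,3.74],[0,-4.5,0]],[1,[-1.21,0.18,3.39],[0,-5.8,0]],[1,[-0.86,0.18,3.5],[0,-5.8,0]],[1,[-0.5,0.18,3.57],[0,-5.8,0]]]'

```text
clock: 3.3
eef_pos: [534.7, -91.6, 214.6]
tool_rot: [-1.571, -0.0, 0.107]
force: [1.0, -0.9, -0.0]
width: 85.0
```

>>> play_rows --rows '[[1,[-0.14,0.18,3.6],[0,-5.8,0]],[1,[0.23,0.18,3.6],[0,-5.8,0]],[1,[0.59,0.18,3.55],[0,-5.8,0]],[1,[0.95,0.18,3.48],[0,-5.8,0]],[1,[1.29,0.18,3.36],[0,-5.8,0]],[1,[1.63,0.19,3.21],[0,-5.8,0]],[1,[1.94,0.18,3.03],[0,-5.8,0]],[1,[2.25,0.19,2.83],[0,-5.9,0]]]'

```text
clock: 4.1
eef_pos: [494.3, 193.7, 200.2]
tool_rot: [-1.571, -0.0, 0.918]
force: [0.6, 0.1, 0.1]
width: 85.6
```

Run:
```python
from h import *
for n in('top','scene'): p=ctrl.get_image(n);save(p,n+'1.png')
s=ctrl.read_state();print(s['clock'],s['eef_pos'],s['tool_rot'],s['force'],s['width'],s['qpos'])
a=cv2.imread('pics/top1.png')[180:270,158:248]; b=cv2.imread('pics/scene1.png')[100:250,270:420]
cv2.imwrite('pics/c1.png',np.hstack([cv2.resize(x,(400,400)) for x in(a,b)]))
```

```text
4.2 [493.06907237 198.88474321 200.51881116] [-1.56817492 -0.00433963  0.9245489 ] [-0.52569958 -0.26976997  0.62422697] 85.39206883047557 [-0.0521842   0.5503982  -0.56898917  1.87327401  0.38749242  0.82644655
  0.10443767]
```

View pics/c1.png

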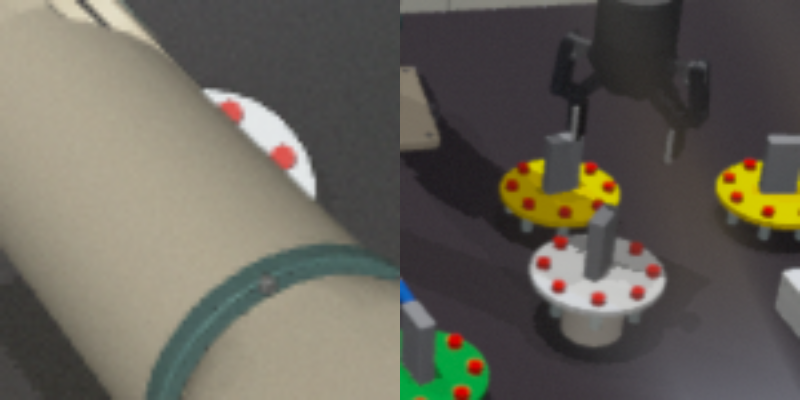

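>>> play_rows --rows '[[1,[0,0,0],[0,0,0]],[1,[0,0,0],[0,0,0]],[1,[0,1,0],[0,0,0]],[1,[0,1,0],[0,0,0]],[1,[0,1,0],[0,0,0]],[1,[0,0.8,0],[0,0,0]],[1,[0,0,0],[0,0,0]],[1,[0,0,0],[0,0,0]]]'

```text
clock: 5.0
eef_pos: [494.2, 192.5, 161.7]
tool_rot: [-1.57, 0.0, 0.915]
force: [0.1, -0.4, 0.7]
width: 85.3
```

Run:
```python
from h import *
p=ctrl.get_image('scene');save(p,'scene2.png')
s=ctrl.read_state();print(s['clock'],s['eef_pos'],s['tool_rot'],s['force'],s['width'])
c,sn=np.cos(.914),np.sin(.914)
b=cv2.imread('pics/scene2.png')
for X in ([494.3,192.4,143],[494.3+42*c,192.4+42*sn,162],[494.3-42*c,192.4-42*sn,162]):
    u,v=proj(p,X); cv2.circle(b,(int(u),int(v)),1,(0,255,0),-1)
cv2.imwrite('pics/c2.png',cv2.resize(b[110:250,270:410],(560,560)))
```

```text
5.05 [494.48403971 192.63179743 162.06217644] [-1.57080994e+00 -2.93783356e-04  9.14937906e-01] [-0.19018469  0.14566565  0.23621959] 85.69707951063027
```

View pics/c2.png

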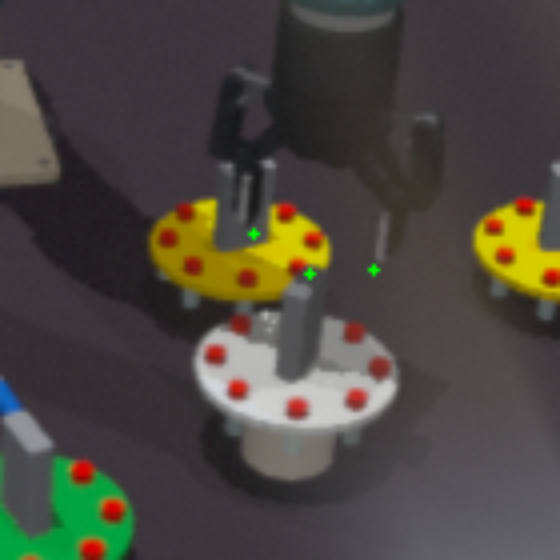

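>>> play_rows --rows '[[1,[0,1.3,0],[0,0,0]],[1,[0,1.5,0],[0,0,0]],[1,[0,1.5,0],[0,0,0]],[1,[0,1.3,0],[0,0,0]],[1,[0,0.8,0],[0,0,0]],[1,[0,0,0],[0,0,0]],[1,[0,0,0],[0,0,0]],[0,[0,0,0],[0,0,0]]]'

```text
clock: 5.85
eef_pos: [494.8, 192.7, 98.6]
tool_rot: [-1.571, -0.001, 0.915]
force: [0.2, 0.4, -0.4]
width: 73.3
```

>>> play_rows --rows '[[0,[0,0,0],[0,0,0]],[0,[0,0,0],[0,0,0]],[0,[0,0,0],[0,0,0]],[0,[0,0,0],[0,0,0]],[0,[0,0,0],[0,0,0]],[0,[0,0,0],[0,0,0]],[0,[0,0,0],[0,0,0]],[0,[0,0,0],[0,0,0]]]'

```text
clock: 6.65
eef_pos: [494.4, 192.3, 98.2]
tool_rot: [-1.571, 0.0, 0.915]
force: [-1.3, -2.0, 3.8]
width: 16.6
```

>>> play_rows --rows '[[0,[0,-0.3,0],[0,0,0]],[0,[0,-1,0],[0,0,0]],[0,[0,-1.5,0],[0,0,0]],[0,[0,-2,0],[0,0,0]],[0,[0,-2.2,0],[0,0,0]],[0,[0,-2.5,0],[0,0,0]],[0,[0,-2,0],[0,0,0]],[0,[0,-1,0],[0,0,0]]]'

```text
clock: 7.45
eef_pos: [494.9, 193.1, 225.1]
tool_rot: [-1.572, -0.003, 0.915]
force: [0.2, 1.6, -1.9]
width: 17.1
```

```bash
python3 - <<'E'
from h import *
p=ctrl.get_image('scene');save(p,'scene3.png')
s=ctrl.read_state();print(s['clock'],s['eef_pos'],s['tool_rot'],s['force'],s['torque'],s['width'],s['qpos'])
b=cv2.imread('pics/scene3.png')
cv2.imwrite('pics/c3.png',cv2.resize(b[70:230,270:430],(640,640)))
E
python3 -c "
from plan import *
plan([494.4,192.4,223.3],.915,[([600,0,223.3],1.05),([595.3,-221.5,215],1.168)],[7,9],0)"
```

```text
7.5 [495.34087591 193.16300825 225.67835578] [-1.57276668 -0.00349048  0.91480774] [ 0.75097952 -0.12126818 -1.69197871] [-0.0380262  -0.06360823  0.0382352 ] 17.14527742116574 [-0.02968285  0.51761489 -0.58525577  1.84649817  0.36299594  0.88108909
  0.12660297]
[[0,[-1.26,-0.0,-2.87],[0,-1.1,0]],[0,[-1.31,-0.0,-2.85],[0,-1.1,0]],[0,[-1.37,-0.0,-2.82],[0,-1.1,0]],[0,[-1.42,-0.0,-2.79],[0,-1.1,0]],[0,[-1.48,-0.0,-2.77],[0,-1.1,0]],[0,[-1.53,-0.0,-2.74],[0,-1.1,0]],[0,[-1.57,-0.0,-2.71],[0,-1.1,0]],[0,[-2.16,0.09,-1.18],[0,-0.8,0]]]
[[0,[-2.18,0.09,-1.15],[0,-0.7,0]],[0,[-2.19,0.09,-1.12],[0,-0.8,0]],[0,[-2.21,0.09,-1.09],[0,-0.7,0]],[0,[-2.22,0.09,-1.07],[0,-0.8,0]],[0,[-2.23,0.09,-1.03],[0,-0.7,0]],[0,[-2.25,0.1,-1.01],[0,-0.8,0]],[0,[-2.26,0.09,-0.98],[0,-0.7,0]],[0,[-2.27,0.1,-0.95],[0,-0.8,0]]]
[ 595.31 -221.53  215.  ] 1.1681
```

View pics/c3.png

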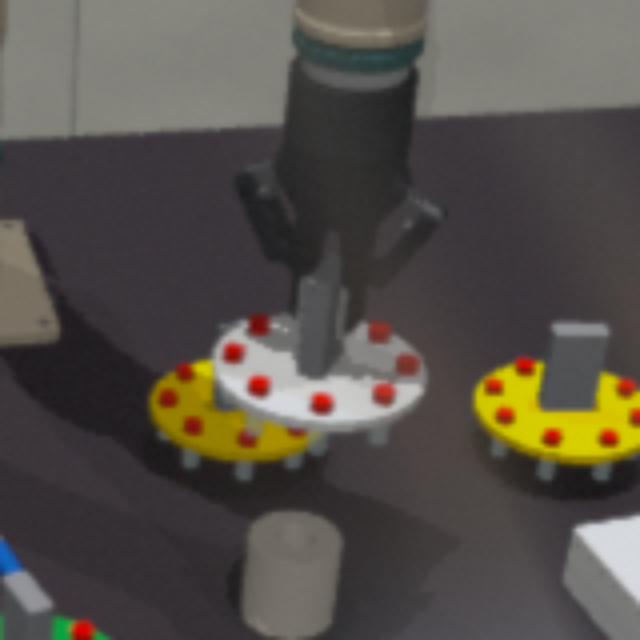

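The carousel is off the post and hanging upright in the gripper, with the disc at about (350,163) in the scene view. I'll carry it to the socket.

>>> play_rows --rows '[[0,[-1.26,0,-2.87],[0,-1.1,0]],[0,[-1.31,0,-2.85],[0,-1.1,0]],[0,[-1.37,0,-2.82],[0,-1.1,0]],[0,[-1.42,0,-2.79],[0,-1.1,0]],[0,[-1.48,0,-2.77],[0,-1.1,0]],[0,[-1.53,0,-2.74],[0,-1.1,0]],[0,[-1.57,0,-2.71],[0,-1.1,0]],[0,[-2.16,0.09,-1.18],[0,-0.8,0]]]'

```text
clock: 8.3
eef_pos: [600.9, -26.5, 220.9]
tool_rot: [-1.571, -0.001, 1.062]
force: [-0.1, 0.3, -3.1]
width: 17.3
```

>>> play_rows --rows '[[0,[-2.18,0.09,-1.15],[0,-0.7,0]],[0,[-2.19,0.09,-1.12],[0,-0.8,0]],[0,[-2.21,0.09,-1.09],[0,-0.7,0]],[0,[-2.22,0.09,-1.07],[0,-0.8,0]],[0,[-2.23,0.09,-1.03],[0,-0.7,0]],[0,[-2.25,0.1,-1.01],[0,-0.8,0]],[0,[-2.26,0.09,-0.98],[0,-0.7,0]],[0,[-2.27,0.1,-0.95],[0,-0.8,0]]]'

```text
clock: 9.1
eef_pos: [594.4, -222.4, 213.4]
tool_rot: [-1.569, 0.0, 1.168]
force: [0.3, -0.2, -3.2]
width: 17.1
```

>>> play_rows --rows '[[0,[0,0.5,0],[0,0,0]],[0,[0,1,0],[0,0,0]],[0,[0,1,0],[0,0,0]],[0,[0,0.5,0],[0,0,0]],[0,[0,0,0],[0,0,0]],[0,[0,0,0],[0,0,0]],[0,[0,0,0],[0,0,0]],[0,[0,0,0],[0,0,0]]]'

```text
clock: 9.9
eef_pos: [595.5, -221.5, 185.2]
tool_rot: [-1.572, -0.0, 1.168]
force: [0.4, 0.4, -2.4]
width: 17.4
```

Run:
```python
from h import *
p=ctrl.get_image('scene');save(p,'scene4.png')
t=ctrl.get_image('top');save(t,'top4.png')
s=ctrl.read_state();print(s['clock'],s['eef_pos'],s['tool_rot'],s['force'],s['torque'],s['width'],s['qpos'])
b=cv2.imread('pics/scene4.png');a=cv2.imread('pics/top4.png')
cv2.imwrite('pics/c4.png',np.hstack([cv2.resize(b[160:290,130:260],(400,400),interpolation=2),cv2.resize(a[130:260,300:430],(400,400),interpolation=2)]))
```

```text
10.0 [ 595.34888421 -221.57465924  185.09663383] [-1.57145237e+00  3.87835964e-05  1.16775834e+00] [ 0.15694712  0.29582526 -2.9154157 ] [ 0.01852278  0.02496337 -0.0311566 ] 17.854368181489775 [ 0.66850648  0.72273051 -0.61396048  1.59816402  0.47876046  0.97469584
  1.06669527]
```

View pics/c4.png

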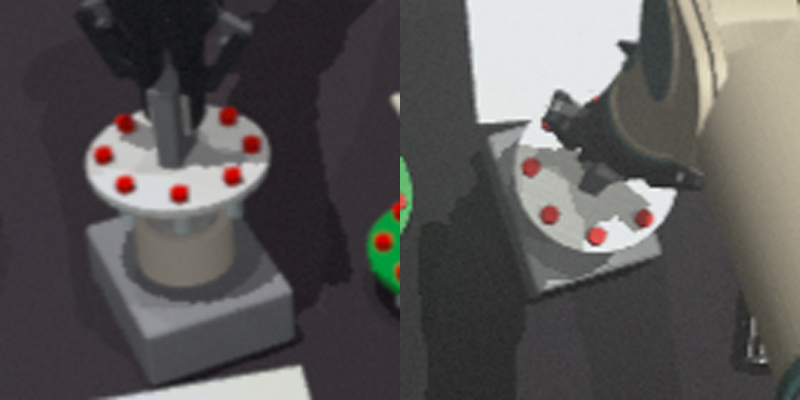

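```bash
cat > red.py <<'E'
from h import *
from scipy.optimize import least_squares
def reds(p,win,z):
    u0,u1,v0,v1=win; im=p['img'].astype(int); r=(im[...,0]>130)&(im[...,1]<110)&(im[...,2]<110)
    m=np.zeros(r.shape,np.uint8); m[v0:v1,u0:u1]=r[v0:v1,u0:u1]
    n,l,st,ce=cv2.connectedComponentsWithStats(m)
    P=np.array([atz(p,*ce[i],z)[:2] for i in range(1,n) if st[i,4]>=9]); 
    f=lambda x:np.hypot(*(P-x[:2]).T)-55
    r=least_squares(f,P.mean(0),loss='soft_l1'); 
    ang=np.degrees(np.arctan2(*(P-r.x).T[::-1]))
    return r.x.round(2),f(r.x).round(1),np.round((ang+22.5)%45-22.5,1)
E
python3 - <<'E'
from red import *
p=ctrl.get_image('scene');q=ctrl.get_image('top')
for z in (167,169): print(z,reds(p,(150,222,185,230),z),reds(q,(330,395,150,215),z))
for n,w in (('scene',(310,375,175,225)),('top',(170,236,192,258))):
    d=dict(p if n=='scene' else q); d['img']=cv2.cvtColor(cv2.imread(f'pics/{n}0.png'),cv2.COLOR_BGR2RGB)
    print(n,reds(d,w,80),reds(d,w,82))
E
```

```text
167 (array([ 600.3, -224.5]), array([2.1, 4.2, 0.8, 0.2, 0.2, 1. , 1.1]), array([ 1.9,  0.9,  4. ,  1.2, -1.4,  1.1, -0.6])) (array([ 596.05, -220.16]), array([ 0.4, -0.1,  0.5, -0.3]), array([-1. , -1.5, -0.5, -2.1]))
169 (array([ 602.93, -224.4 ]), array([1.8, 3.9, 0.6, 0.1, 0.2, 0.9, 1.1]), array([ 1.8,  1.1,  3.8,  1.3, -1.5,  1.2, -0.7])) (array([ 595.74, -219.79]), array([ 0.4, -0.1,  0.5, -0.3]), array([-0.8, -1.5, -0.6, -2.2]))
scene (array([496.16, 186.27]), array([73.3, 60.4, 45.9, -0.1, -1. , -1. ,  0.8,  1.6,  2. ,  3.2]), array([ 19.5, -15.9,   4. , -15.6, -18.6, -11. , -19.3, -13.1, -17.2,
       -14.5])) (array([499.02, 185.27]), array([73.1, 60.2, 45.8, -0.2, -1.1, -1.1,  0.6,  1.4,  1.8,  3. ]), array([ 19.4, -15.8,   4. , -15.6, -18.5, -11.2, -19.2, -13.2, -17.1,
       -14.5]))
top (array([493.79, 192.25]), array([-0.1, -0.2, -0.4,  0. ,  0. , -0.2,  0. , -0.3]), array([-15.6, -16. , -15.8, -16.1, -15.9, -16. , -16.1, -15.9])) (array([493.57, 191.95]), array([-0.2, -0.2, -0.4, -0.1, -0.1, -0.3, -0.1, -0.4]), array([-15.6, -16. , -15.8, -16.1, -15.9, -16. , -16.1, -15.9]))
```

>>> play_rows --rows '[[0,[0,0.3,0],[0,0,0]],[0,[0,0.2,0],[0,0,0]],[0,[0,0.1,0],[0,0,0]],[0,[0,0.1,0],[0,0,0]],[0,[0,0.1,0],[0,0,0]],[0,[0,0.1,0],[0,0,0]],[0,[0,0,0],[0,0,0]],[0,[0,0,0],[0,0,0]]]'

```text
clock: 10.9
eef_pos: [595.2, -221.5, 175.7]
tool_rot: [-1.571, -0.0, 1.168]
force: [-0.3, -0.0, -2.8]
width: 17.3
```

>>> play_rows --rows '[[0,[0,0.05,0],[0,0,0]],[0,[0,0.05,0],[0,0,0]],[0,[0,0.05,0],[0,0,0]],[0,[0,0.05,0],[0,0,0]],[0,[0,0.05,0],[0,0,0]],[0,[0,0.05,0],[0,0,0]],[0,[0,0,0],[0,0,0]],[0,[0,0,0],[0,0,0]]]'

```text
clock: 11.7
eef_pos: [595.0, -222.1, 172.7]
tool_rot: [-1.571, 0.001, 1.167]
force: [-1.0, -3.4, -1.4]
width: 17.2
```

No hard contact: the tip has entered the mouth about 4.5 mm, and the only load is a light side force towards −y. I'll ease 1 mm that way and continue slowly.

>>> play_rows --rows '[[0,[-0.05,0,0],[0,0,0]],[0,[-0.05,0,0],[0,0,0]],[0,[0,0.05,0],[0,0,0]],[0,[0,0.05,0],[0,0,0]],[0,[0,0.05,0],[0,0,0]],[0,[0,0.05,0],[0,0,0]],[0,[0,0,0],[0,0,0]],[0,[0,0,0],[0,0,0]]]'

```text
clock: 12.5
eef_pos: [594.7, -222.3, 170.6]
tool_rot: [-1.57, -0.0, 1.168]
force: [0.6, -2.4, -3.2]
width: 17.0
```

Run:
```python
from red import *
s=ctrl.read_state();print(s['clock'],s['eef_pos'],s['tool_rot'],s['force'],s['torque'],s['width'])
```

```text
12.5 [ 594.66541087 -222.27829807  170.56020344] [-1.57042570e+00 -1.36677653e-04  1.16790987e+00] [ 0.58787553 -2.39579045 -3.2049755 ] [-0.40130509  0.1502723   0.04211771] 16.959851280356663
```

>>> play_rows --rows '[[0,[-0.05,0.05,0],[0,0,0]],[0,[0,0.1,0],[0,0,0]],[0,[0,0.1,0],[0,0,0]],[0,[0,0.1,0],[0,0,0]],[0,[0,0.1,0],[0,0,0]],[0,[0,0.1,0],[0,0,0]],[0,[0,0,0],[0,0,0]],[0,[0,0,0],[0,0,0]]]'

```text
clock: 13.3
eef_pos: [594.6, -222.8, 165.2]
tool_rot: [-1.571, -0.0, 1.168]
force: [-0.3, 0.1, -2.4]
width: 17.6
```

Run:
```python
from red import *
s=ctrl.read_state();print(s['clock'],s['eef_pos'],s['tool_rot'],s['force'],s['torque'],s['width'])
```

```text
13.3 [ 594.62974332 -222.78701543  165.22081511] [-1.57080654e+00 -1.81157587e-04  1.16786349e+00] [-0.34652747  0.13017388 -2.44663928] [-0.00435898 -0.0229312   0.01138677] 17.594238550148063
```

Free of side load and sliding in. I'll keep descending to about 24 mm more (home is expected at TCP z ≈ 141).

>>> play_rows --rows '[[0,[0,0.15,0],[0,0,0]],[0,[0,0.2,0],[0,0,0]],[0,[0,0.2,0],[0,0,0]],[0,[0,0.2,0],[0,0,0]],[0,[0,0.2,0],[0,0,0]],[0,[0,0.2,0],[0,0,0]],[0,[0,0,0],[0,0,0]],[0,[0,0,0],[0,0,0]]]'

```text
clock: 14.1
eef_pos: [594.6, -222.9, 153.7]
tool_rot: [-1.571, -0.0, 1.168]
force: [0.5, -0.1, -1.9]
width: 17.2
```

>>> play_rows --rows '[[0,[0,0.15,0],[0,0,0]],[0,[0,0.2,0],[0,0,0]],[0,[0,0.2,0],[0,0,0]],[0,[0,0.15,0],[0,0,0]],[0,[0,0.15,0],[0,0,0]],[0,[0,0.05,0],[0,0,0]],[0,[0,0,0],[0,0,0]],[0,[0,0,0],[0,0,0]]]'

```text
clock: 14.9
eef_pos: [594.7, -222.9, 144.8]
tool_rot: [-1.571, -0.0, 1.168]
force: [-0.1, -0.2, -2.9]
width: 17.3
```

>>> play_rows --rows '[[0,[0,0.05,0],[0,0,0]],[0,[0,0.05,0],[0,0,0]],[0,[0,0.05,0],[0,0,0]],[0,[0,0.05,0],[0,0,0]],[0,[0,0.05,0],[0,0,0]],[0,[0,0.05,0],[0,0,0]],[0,[0,0.05,0],[0,0,0]],[0,[0,0.05,0],[0,0,0]]]'

```text
clock: 15.7
eef_pos: [594.6, -222.9, 141.2]
tool_rot: [-1.571, 0.0, 1.168]
force: [-1.8, 0.1, 5.1]
width: 16.9
```

Run:
```python
from red import *
s=ctrl.read_state();print(s['clock'],s['eef_pos'],s['tool_rot'],s['force'],s['torque'],s['width'])
```

```text
15.7 [ 594.61792565 -222.93662692  141.19627619] [-1.57095850e+00  2.31711526e-04  1.16774610e+00] [-1.7693856   0.06226418  5.10978013] [ 0.14742492  0.46658013 -0.01045789] 16.916584360479042
```

Home: contact came at TCP z = 141.2, exactly the predicted seated height, with a light press. Next I turn it clockwise.

>>> play_rows --rows '[[0,[0,0,0],[0,0,0]],[0,[0,0,0],[0,0,0]],[0,[0,0,0],[0,3,0]],[0,[0,0,0],[0,4,0]],[0,[0,0,0],[0,4,0]],[0,[0,0,0],[0,4,0]],[0,[0,0,0],[0,3,0]],[0,[0,0,0],[0,2,0]]]'

```text
clock: 16.5
eef_pos: [594.7, -222.9, 141.2]
tool_rot: [-1.571, 0.0, 0.817]
force: [-2.2, 0.1, 3.5]
width: 17.1
```

Run:
```python
from red import *
s=ctrl.read_state();print(s['clock'],s['eef_pos'],s['tool_rot'],s['force'],s['torque'],s['width'],s['qpos'])
```

```text
16.5 [ 594.65610803 -222.87597779  141.20059296] [-1.57126287e+00  1.26892523e-04  8.17361828e-01] [-2.18907231  0.11719723  3.46535154] [0.06224407 0.50348429 0.10479125] 17.106525216402122 [ 0.60371982  0.75233081 -0.49232485  1.63700295  0.43912533  0.86407908
  0.75190571]
```

>>> play_rows --rows '[[0,[0,0,0],[0,3,0]],[0,[0,0,0],[0,4,0]],[0,[0,0,0],[0,4,0]],[0,[0,0,0],[0,4,0]],[0,[0,0,0],[0,3,0]],[0,[0,0,0],[0,2,0]],[0,[0,0,0],[0,2,0]],[0,[0,0,0],[0,1,0]]]'

```text
clock: 17.3
eef_pos: [594.8, -222.9, 141.2]
tool_rot: [-1.571, -0.0, 0.416]
force: [-2.0, 0.0, 5.1]
width: 17.2
```

Run:
```python
from red import *
s=ctrl.read_state();print(s['clock'],s['eef_pos'],s['tool_rot'],s['force'],s['torque'],s['width'])
```

```text
17.3 [ 594.78465983 -222.88754681  141.19390457] [-1.57123523e+00 -3.61315098e-04  4.16206110e-01] [-2.03953744  0.04812803  5.08835373] [0.09579239 0.49936646 0.1463838 ] 17.2471223814618
```

Next, 1° rows towards the stop, watching the torque.

>>> play_rows --rows '[[0,[0,0,0],[0,1,0]],[0,[0,0,0],[0,1,0]],[0,[0,0,0],[0,1,0]],[0,[0,0,0],[0,1,0]],[0,[0,0,0],[0,0.5,0]],[0,[0,0,0],[0,0.5,0]],[0,[0,0,0],[0,0,0]],[0,[0,0,0],[0,0,0]]]'

```text
clock: 18.1
eef_pos: [594.8, -222.9, 141.2]
tool_rot: [-1.571, -0.001, 0.33]
force: [-2.3, 1.7, 6.0]
width: 17.7
```

Run:
```python
from red import *
s=ctrl.read_state();print(s['clock'],s['eef_pos'],s['tool_rot'],s['force'],s['torque'],s['width'])
```

```text
18.1 [ 594.83602218 -222.93719052  141.18271506] [-1.57115801e+00 -5.44038422e-04  3.29787473e-01] [-2.27299346  1.66018344  5.99619325] [0.08910379 0.46890508 0.03037839] 17.659595414702807
```

>>> play_rows --rows '[[0,[0,0,0],[0,1,0]],[0,[0,0,0],[0,1,0]],[0,[0,0,0],[0,1,0]],[0,[0,0,0],[0,0.5,0]],[0,[0,0,0],[0,0.5,0]],[0,[0,0,0],[0,0,0]],[0,[0,0,0],[0,0,0]],[0,[0,0,0],[0,0,0]]]'

```text
clock: 18.9
eef_pos: [594.9, -222.9, 141.2]
tool_rot: [-1.571, -0.001, 0.26]
force: [-1.8, 1.0, 4.7]
width: 17.1
```

Run:
```python
from red import *
s=ctrl.read_state();print(s['clock'],s['eef_pos'],s['tool_rot'],s['force'],s['torque'],s['width'])
```

```text
18.9 [ 594.85143312 -222.91572401  141.22498643] [-1.57113131e+00 -6.25048666e-04  2.60027965e-01] [-1.79023879  1.01198327  4.68564001] [ 0.05507311  0.46951174 -0.0189957 ] 17.11157060569154
```

Run:
```python
from red import *
p=ctrl.get_image('scene');save(p,'scene5.png')
t=ctrl.get_image('top');save(t,'top5.png')
print(reds(t,(325,400,150,235),125)); print(reds(p,(145,240,190,260),125))
b=cv2.imread('pics/scene5.png');a=cv2.imread('pics/top5.png')
cv2.imwrite('pics/c5.png',np.hstack([cv2.resize(b[170:300,130:260],(400,400),interpolation=2),cv2.resize(a[130:260,300:430],(400,400),interpolation=2)]))
# case edges in start pic, subpixel: right edge & bottom edge & top-left edges
d=dict(t); d['img']=cv2.imread('pics/top0.png')[...,::-1]; im=d['img'].astype(float).mean(2)
import itertools
def edge(A,B,z=60):
    A=np.array(A,float);B=np.array(B,float);L=np.linalg.norm(B-A);tt=(B-A)/L;n=np.array([-tt[1],tt[0]]);pts=[]
    for s in np.linspace(.12,.88,40):
        c=A+(B-A)*s; o=np.arange(-4,4.01,.1); q=c+o[:,None]*n
        v=cv2.remap(im.astype(np.float32),q[:,0].astype(np.float32),q[:,1].astype(np.float32),cv2.INTER_LINEAR).ravel()
        g=abs(np.gradient(cv2.GaussianBlur(v,(1,15),0).ravel())); k=g.argmax(); pts.append(atz(d,*(c+o[k]*n),z)[:2])
    vx,vy,x,y=cv2.fitLine(np.array(pts,np.float32),cv2.DIST_HUBER,0,.01,.01).ravel(); return np.arctan2(vy,vx),(x,y)
C=[(367.5,163),(384.5,212.5),(345,224),(329,174)]
for i in range(4): a,c=edge(C[i],C[(i+1)%4]); print(round((a+np.pi/4)%(np.pi/2)-np.pi/4,4),c)
```

```text
(array([ 594.31, -221.12]), array([ 0.7,  0.7,  0.8, -0.5,  1.1]), array([-8.3, -7.7, -8.2, -9.4, -5.5]))
(array([ 602.3 , -226.12]), array([-0.3,  2.6, -0. , -0.3,  0.5, -0.4,  0.4]), array([-7.4, -4.9, -6.9, -7.2, -6.1, -7.2, -7.1]))
0.3113 (np.float32(610.3619), np.float32(-277.8077))
0.3189 (np.float32(524.808), np.float32(-244.33676))
0.3246 (np.float32(577.1907), np.float32(-165.28157))
0.248 (np.float32(668.2019), np.float32(-199.33798))
```

View pics/c5.png

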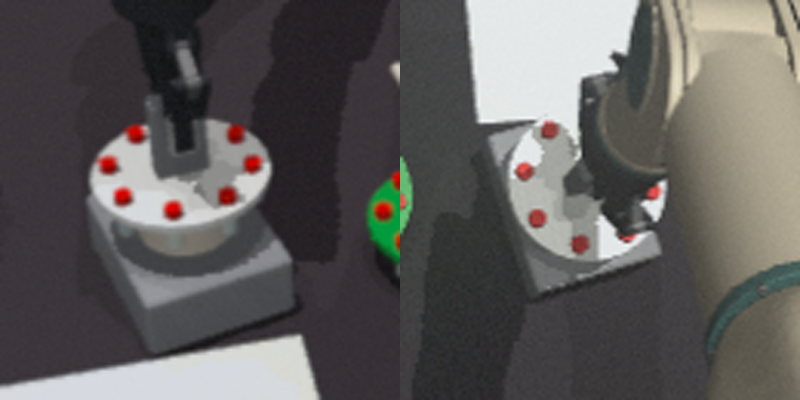

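>>> play_rows --rows '[[0,[0,0,0],[0,0.5,0]],[0,[0,0,0],[0,0.5,0]],[0,[0,0,0],[0,0.5,0]],[0,[0,0,0],[0,0.5,0]],[0,[0,0,0],[0,0,0]],[0,[0,0,0],[0,0,0]],[0,[0,0,0],[0,0,0]],[0,[0,0,0],[0,0,0]]]'

```text
clock: 19.8
eef_pos: [594.9, -222.9, 141.2]
tool_rot: [-1.571, -0.0, 0.227]
force: [-1.7, -0.2, 5.3]
width: 17.1
```

Run:
```python
from red import *
for i in range(3):
    t=ctrl.get_image('top')
    s=ctrl.read_state();print(s['clock'],s['eef_pos'],s['tool_rot'],s['force'],s['torque'],s['width'])
print(reds(t,(325,400,150,235),125))
```

```text
19.85 [ 594.82975347 -222.90519453  141.20595425] [-1.57142097e+00 -4.62394895e-04  2.26513041e-01] [-1.93542924  0.40902234  5.12215002] [0.11609926 0.49963275 0.43585914] 16.99988704593463
19.9 [ 594.80410252 -222.94465513  141.19245403] [-1.57143380e+00 -4.16945433e-04  2.26465474e-01] [-2.42226578  0.47429713  5.21190703] [0.07243166 0.47702517 0.40310001] 17.324509916309594
19.95 [ 594.80356427 -222.93611183  141.17860821] [-1.57139908e+00 -4.17700965e-04  2.26476707e-01] [-2.92525447  0.68009386  6.03913215] [0.12009522 0.44234932 0.44529454] 17.266915841847425
(array([ 594.57, -220.69]), array([ 0.4,  0.2,  0.2, -0.3,  0.5]), array([ -9.3,  -9.5, -10. ,  -9.8,  -9.8]))
```

The torque rose to 0.43 N·m and held, so the stop is met. I'll back off 2° within the play to relax it, then open.

>>> play_rows --rows '[[0,[0,0,0],[0,-1,0]],[0,[0,0,0],[0,-1,0]],[0,[0,0,0],[0,0,0]],[0,[0,0,0],[0,0,0]],[0.35,[0,0,0],[0,0,0]],[0.35,[0,0,0],[0,0,0]],[0.35,[0,0,0],[0,0,0]],[0.35,[0,0,0],[0,0,0]]]'

```text
clock: 20.75
eef_pos: [594.7, -222.9, 140.5]
tool_rot: [-1.571, -0.0, 0.26]
force: [-0.5, 0.3, -0.3]
width: 30.0
```

>>> play_rows --rows '[[1,[0,0,0],[0,0,0]],[1,[0,0,0],[0,0,0]],[1,[0,0,0],[0,0,0]],[1,[0,0,0],[0,0,0]],[1,[0,0,0],[0,0,0]],[1,[0,0,0],[0,0,0]],[1,[0,0,0],[0,0,0]],[1,[0,0,0],[0,0,0]]]'

```text
clock: 21.55
eef_pos: [594.6, -222.9, 140.7]
tool_rot: [-1.571, -0.0, 0.26]
force: [0.2, -0.4, -0.2]
width: 85.6
```

>>> play_rows --rows '[[1,[0,-0.5,0],[0,0,0]],[1,[0,-1,0],[0,0,0]],[1,[0,-1.5,0],[0,0,0]],[1,[0,-2,0],[0,0,0]],[1,[0,-2.5,0],[0,0,0]],[1,[0,-2.5,0],[0,0,0]],[1,[0,-2,0],[0,0,0]],[1,[0,-1,0],[0,0,0]]]'

```text
clock: 22.35
eef_pos: [595.8, -223.1, 274.4]
tool_rot: [-1.573, -0.004, 0.26]
force: [-0.2, 0.2, -0.3]
width: 85.1
```

>>> play_rows --rows '[[1,[-3,0,0],[0,0,0]],[1,[-4,0,0],[0,0,0]],[1,[-4,0,0],[0,0,0]],[1,[-4,0,0],[0,0,0]],[1,[-3,0,0],[0,0,0]],[1,[0,0,0],[0,0,0]],[1,[0,0,0],[0,0,0]],[1,[0,0,0],[0,0,0]]]'

```text
clock: 23.15
eef_pos: [422.0, -268.8, 271.1]
tool_rot: [-1.571, -0.002, 0.261]
force: [0.1, 0.6, -0.3]
width: 85.3
```

Run:
```python
from red import *
p=ctrl.get_image('scene');save(p,'scene6.png')
t=ctrl.get_image('top');save(t,'top6.png')
s=ctrl.read_state();print(s['clock'],s['eef_pos'],s['force'],s['width'])
print(reds(t,(325,400,150,235),125))
cv2.imwrite('pics/c6.png',np.hstack([cv2.resize(cv2.imread('pics/scene6.png')[170:300,130:260],(400,400),interpolation=2),cv2.resize(cv2.imread('pics/top6.png')[130:260,300:430],(400,400),interpolation=2)]))
```

```text
23.25 [ 421.98023333 -268.57573416  270.78763721] [0.22899553 0.09733177 0.11176289] 85.67595267179452
(array([ 594.25, -219.71]), array([ 0.1, -0.2, -0.5, -0.1, -0.1, -0.4, -0.2, -0. ]), array([-7.6, -8. , -8.2, -7.6, -7.9, -7.4, -7.4, -7.1]))
```

View pics/c6.png

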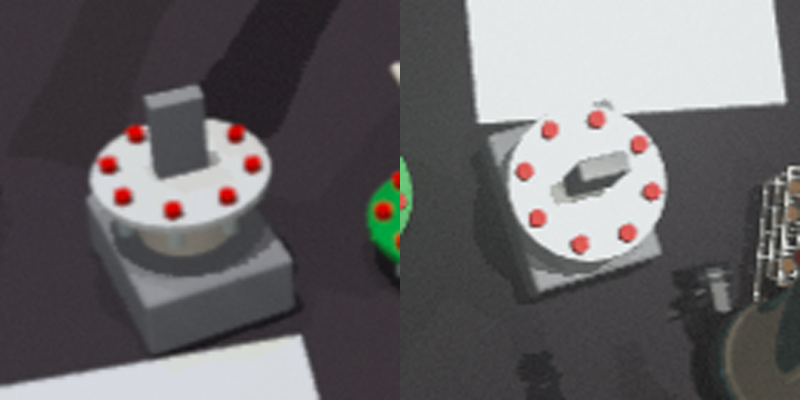

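View pics/top6.png

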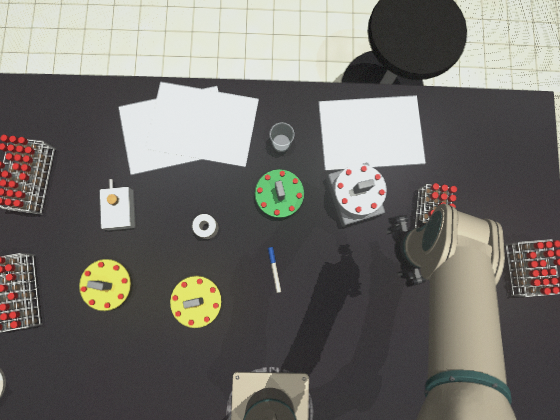

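The final view shows the carousel seated upright on the socket, at top pixel (360,190), with the handle parallel to the case and the gripper clear. The beaker (282,137), marker (275,270), meter (117,207) and rack (435,200) are where they started.

```bash
python3 -c "
from cell import ctrl
print(ctrl.finish_job())"
```

```text
the job is handed in; nothing more can be done
None
```

The carousel is seated fully home on the sampler socket, turned clockwise to the stop and released. I handed the job in at about 23 s. `finish_job` gives no verdict, so success rests on my own checks below.

- **Pick-up:** I gripped the aluminium carousel by its bar and lifted it off the white post.
- **Seating:** I lined it up with the hole as seen from above, about 0.84 rad counter-clockwise of the stop. The tip entered with only about 3.5 N of side force, which I relieved with a shift of about 1.5 mm. The disc came home at the predicted height (TCP z 141.2 mm) under about 8 N, well below the 35 N limit.
- **Turning:** The drag was about 0.1 N·m on the way round. At the stop it rose to about 0.43 N·m and held, so I backed off 2° within the play and let go.
- **Last picture:** Handle yaw is about 0.26 rad against a case yaw of about 0.32 rad, a difference of about 0.06 rad (limit 0.14). The robot is clear of everything, and by eye the bystanders have not moved.

**Disagreements:**
- The top camera puts objects at the socket about 1–3 mm off the arm's readings in y, close to its stated accuracy of about 2 mm. I trusted the felt position.
- The scene camera's vial fit was about 5–8 mm off, so I did not use it.
- One of the four case-edge fits gave 0.25 rad, while the other three gave 0.31–0.32 rad. I left it out.

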